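# Shim a carrier block snug in its holder with spacer plates

### The arm

A 6-joint arm with a two-finger parallel gripper is mounted at the origin on a cart in front of the work surface, level with it; the furniture and walls round the work are solid. World frame = base frame: x ahead of the robot, y to its left, z up, the work surface at z = 0. Lengths are in mm, angles in rad, forces in N, time in s.
With the tool pointing down it reaches from about 400 to 925 mm from the base axis. Payload 12.5 kg.
Tool frame: the origin (TCP) lies at the centre of the arm's flange, where the gripper is bolted on; the fingertips stand 190 mm ahead of it and the grasp point (between the pads) lies env.grip_point_offset ahead of it (env.grip_point_offset is the distance from the TCP to the grasp point, in mm); z points along the fingers, x is the direction in which the jaws open and shut, and the axes are right-handed (so a half turn about z gives the same grasp; the last joint's range is limited). The gripper opens to 95 mm and grips with 3 to 60 N. Pads are 20 mm wide; open, the fingers measure 119 mm over their backs; the gripper's body (75 mm by 180 mm) begins 59 mm behind the grasp point.
Start: joints at [-1.325, 0.491, 1.559, -0, 1.092, -0.106], TCP at [215.387, -586.714, 404.761] pointing down, gripper open.
Joint ranges: [-3.1, 3.1], [-0.84, 2.19], [0.05, 2.79], [-1.13, 4.28], [0.06, 2.93], [-2.69, 2.69]. Speed limits (rad/s): [2.22, 2.22, 2.79, 3.14, 3.14, 3.14].

### API

Orientations are given as [roll, pitch, yaw] about the fixed x, y, z axes, in that order (R = Rz(yaw) Ry(pitch) Rx(roll)).
In Python, from cell import state, read_camera, camera_model, job_done, env gives the robot as it stands.
- The arm moves only by the tool arm_command, never from a script. Its argument "steps" is a list of rows, each a list of 6 numbers: the shift along the tool's x, y, z in cm, then the turn, a rotation vector about the tool's x, y, z in degrees. In form: [[dx, dy, dz, rx, ry, rz], ...]. A call has 1 to 12 rows; each row is the pose to reach, as a shift and turn from the pose commanded when the call began, along the tool's axes at that moment; what a row does not reach only later rows make up. A row lasts 1/12 s, in which the tool goes at most 41.7 mm and 7.16 degrees, less where a joint would pass 70% of its speed; a pose out of reach is approached as far as the arm can. A call with a gripper value outside its range is refused whole. "jaw" is the finger opening in cm, from 0 to 9.51, set as the call begins (left out, the last holds). The fingers move at their own pace and stop on an object; the grip force is fixed at half the most. Time passes only in rows, so rows that repeat a pose let the fingers close. It gives the time, the measured TCP pose, the force and the opening at its end, in the units of the state.
- state(): the state, without advancing time (a new reading comes with each control period).
- read_camera(name): name is "side" or "top" or "wrist"; returns the picture (480x640x3 uint8, red, green, blue); there is no depth.
- camera_model(name): a dict with "K" (3x3 intrinsics, pixels), "k1" (the pictures are not rectified: a ray, as slopes to the right and down, at radius r is drawn at 1 + k1 r^2 times it, then the intrinsics apply), "xyz" and "rotation" of the camera in the world. Camera axes: x right, y up, looking along -z (the intrinsics and any distortion apply to the point x, -y, -z); pixel columns grow to the right and rows downward; lengths in mm; the calibration is good to about 2 mm. A picture is of the moment at which its call begins: read the wrist's pose just before it. camera_model takes no time and is no camera call; for the wrist camera it gives the pose at the moment of the call.
- job_done(): hands the job in, once; it reports no verdict.
The state is a dict: "t": time; "joints": joint angles; "qvel": joint speeds; "tau": joint torques, N m; "eef_pos": TCP position; "tcp_rot": TCP orientation; "ft_force": force on the tool from outside, world axes, zero at the start; "moment": the same for the moment, N m; "opening": opening from 0.0 (shut) to 1.0 (fully open).
Only numpy, scipy, OpenCV 4.12 (cv2) and the standard library are available. Lean on these libraries where they do the work, as an engineer would, in place of code of your own. Each camera call takes 0.05 s, during which the arm holds its last target. There are 200 camera calls.

### The job

Take up the play ahead of the carrier block in the holder's bay: take spacer plates from the rack one at a time and stand each upright in the gap between the block and the end wall, fully down on the bay floor, until the gap is snug, that is, until no further plate will go in. Leave or return any plate that is not needed upright in a slot of the rack, and knock over neither the objective nor the dropper bottle.

Things in the scene. Friction and masses are not known exactly. Their poses are not given: they have to be found in the camera images.
- holder: aluminium holder fixed to the desk: 8 mm base plate, 116 mm (own x) by 172 mm (y -44 to +128 mm), turned up to 0.35 rad. Origin: on the desk under the middle of the bay, an open-topped walled pocket x -40 to +40, y -29 to +29 mm, floor at z = 8; end walls up to z = 38 (4 mm bevel on the inner edge), side walls to z = 28 mm. One block is fixed in the bay's +x end (away from the robot), the other is parked outside, near y = 85 mm
- end_wall (a point): inner face of the end wall at the bay's -x end (nearest the robot), at mid-width, on the bay floor (8 mm over the desk); axes as the holder's. The gap to fill runs from here along +x to the front face of the block in the bay
- block_long_front (a point): longer black carrier block, fixed, 63 mm long (own x), 48 wide, 30 high (top 38 mm over the desk), round window on top. Front face looks along the holder's -x (4 mm bevel on its top edge); point: middle of it, 15 mm above the bay floor. Stands either in the bay, leaving a gap of 15 to 17 mm, or on the parking place, where it plays no part
- block_short_front (a point): shorter black carrier block, the same but 53 mm long; same point. In the bay it leaves a gap of 25 to 27 mm. It stands where the other does not
- rack: grey plastic rack fixed to the desk, 122 mm (own x) by 66 mm (own y), with three slots 36 mm apart (at x = -36, 0 and +36 mm), each 13 mm wide in x and 56 mm long in y. Origin: under its middle, on the desk; slot floors at z = 6 mm, ribs up to z = 22 mm
- plate_1_centre (a point): bare steel spacer plate (1 of three alike), loose, on edge in a rack slot; 72 mm high (own z, up). Lower body 10 mm thick (own x), 50 mm wide (y), 34 mm high, edges rounded 1.5 to 2 mm; above it a central tab 6 mm thick (x), 26 mm wide (y), 38 mm high, half-round top, its narrow sides straight from 34 to 59 mm above the foot. About 120 g. Point: its centre, 36 mm above the foot
- plate_2_centre (a point): bare steel spacer plate (2 of three alike), loose, on edge in a rack slot; 72 mm high (own z, up). Lower body 10 mm thick (own x), 50 mm wide (y), 34 mm high, edges rounded 1.5 to 2 mm; above it a central tab 6 mm thick (x), 26 mm wide (y), 38 mm high, half-round top, its narrow sides straight from 34 to 59 mm above the foot. About 120 g. Point: its centre, 36 mm above the foot
- plate_3_centre (a point): bare steel spacer plate (3 of three alike), loose, on edge in a rack slot; 72 mm high (own z, up). Lower body 10 mm thick (own x), 50 mm wide (y), 34 mm high, edges rounded 1.5 to 2 mm; above it a central tab 6 mm thick (x), 26 mm wide (y), 38 mm high, half-round top, its narrow sides straight from 34 to 59 mm above the foot. About 120 g. Point: its centre, 36 mm above the foot
- objective: microscope objective standing loose on the desk behind the work, 27 mm across, 50 mm high; origin under its middle. A bystander
- bottle: amber dropper bottle standing loose on the desk behind the work, 33 mm across, 94 mm high; origin under its middle. A bystander
There are look-alikes about, which are no part of the job. Leave any green or purple look-alike of the part that bears plate_3_centre alone.

How it is judged (in metres and radians):
On the way:
1. a first plate stands upright in the gap, down on the bay floor, and at least one other is still in the rack (((x of plate_1_centre in the frame of holder between -0.04 and -0.01 m and y of plate_1_centre in the frame of holder between -0.008 and 0.008 m and z of plate_1_centre in the frame of holder between 0.038 and 0.0475 m and angle between plate_1_centre's own z axis and vertical below 0.3 rad and x of plate_2_centre in the frame of rack between -0.048 and 0.048 m and y of plate_2_centre in the frame of rack between -0.012 and 0.012 m and z of plate_2_centre in the frame of rack between 0.034 and 0.048 m and angle between plate_2_centre's own z axis and vertical below 0.35 rad) or (x of plate_1_centre in the frame of holder between -0.04 and -0.01 m and y of plate_1_centre in the frame of holder between -0.008 and 0.008 m and z of plate_1_centre in the frame of holder between 0.038 and 0.0475 m and angle between plate_1_centre's own z axis and vertical below 0.3 rad and x of plate_3_centre in the frame of rack between -0.048 and 0.048 m and y of plate_3_centre in the frame of rack between -0.012 and 0.012 m and z of plate_3_centre in the frame of rack between 0.034 and 0.048 m and angle between plate_3_centre's own z axis and vertical below 0.35 rad) or (x of plate_2_centre in the frame of holder between -0.04 and -0.01 m and y of plate_2_centre in the frame of holder between -0.008 and 0.008 m and z of plate_2_centre in the frame of holder between 0.038 and 0.0475 m and angle between plate_2_centre's own z axis and vertical below 0.3 rad and x of plate_1_centre in the frame of rack between -0.048 and 0.048 m and y of plate_1_centre in the frame of rack between -0.012 and 0.012 m and z of plate_1_centre in the frame of rack between 0.034 and 0.048 m and angle between plate_1_centre's own z axis and vertical below 0.35 rad) or (x of plate_2_centre in the frame of holder between -0.04 and -0.01 m and y of plate_2_centre in the frame of holder between -0.008 and 0.008 m and z of plate_2_centre in the frame of holder between 0.038 and 0.0475 m and angle between plate_2_centre's own z axis and vertical below 0.3 rad and x of plate_3_centre in the frame of rack between -0.048 and 0.048 m and y of plate_3_centre in the frame of rack between -0.012 and 0.012 m and z of plate_3_centre in the frame of rack between 0.034 and 0.048 m and angle between plate_3_centre's own z axis and vertical below 0.35 rad) or (x of plate_3_centre in the frame of holder between -0.04 and -0.01 m and y of plate_3_centre in the frame of holder between -0.008 and 0.008 m and z of plate_3_centre in the frame of holder between 0.038 and 0.0475 m and angle between plate_3_centre's own z axis and vertical below 0.3 rad and x of plate_1_centre in the frame of rack between -0.048 and 0.048 m and y of plate_1_centre in the frame of rack between -0.012 and 0.012 m and z of plate_1_centre in the frame of rack between 0.034 and 0.048 m and angle between plate_1_centre's own z axis and vertical below 0.35 rad) or (x of plate_3_centre in the frame of holder between -0.04 and -0.01 m and y of plate_3_centre in the frame of holder between -0.008 and 0.008 m and z of plate_3_centre in the frame of holder between 0.038 and 0.0475 m and angle between plate_3_centre's own z axis and vertical below 0.3 rad and x of plate_2_centre in the frame of rack between -0.048 and 0.048 m and y of plate_2_centre in the frame of rack between -0.012 and 0.012 m and z of plate_2_centre in the frame of rack between 0.034 and 0.048 m and angle between plate_2_centre's own z axis and vertical below 0.35 rad))), for 0.2 s.
At the end, for the whole second after the job is handed in: As many plates as the gap takes (one beside the long block, two beside the short one) stand upright (within 0.3 rad) in the gap between block and end wall, down on the bay floor (within about 4 mm); every other plate stands upright (within 0.35 rad) in a slot of the rack; all plates are at rest (((x of plate_1_centre in the frame of holder between -0.04 and -0.01 m and y of plate_1_centre in the frame of holder between -0.008 and 0.008 m and z of plate_1_centre in the frame of holder between 0.038 and 0.0475 m and angle between plate_1_centre's own z axis and vertical below 0.3 rad) or (x of plate_2_centre in the frame of holder between -0.04 and -0.01 m and y of plate_2_centre in the frame of holder between -0.008 and 0.008 m and z of plate_2_centre in the frame of holder between 0.038 and 0.0475 m and angle between plate_2_centre's own z axis and vertical below 0.3 rad) or (x of plate_3_centre in the frame of holder between -0.04 and -0.01 m and y of plate_3_centre in the frame of holder between -0.008 and 0.008 m and z of plate_3_centre in the frame of holder between 0.038 and 0.0475 m and angle between plate_3_centre's own z axis and vertical below 0.3 rad)) and (horizontal distance between block_long_front and holder below 0.05 m or (x of plate_1_centre in the frame of holder between -0.04 and -0.01 m and y of plate_1_centre in the frame of holder between -0.008 and 0.008 m and z of plate_1_centre in the frame of holder between 0.038 and 0.0475 m and angle between each of plate_1_centre, plate_2_centre's own z axis and vertical below 0.3 rad and x of plate_2_centre in the frame of holder between -0.04 and -0.01 m and y of plate_2_centre in the frame of holder between -0.008 and 0.008 m and z of plate_2_centre in the frame of holder between 0.038 and 0.0475 m) or (x of plate_1_centre in the frame of holder between -0.04 and -0.01 m and y of plate_1_centre in the frame of holder between -0.008 and 0.008 m and z of plate_1_centre in the frame of holder between 0.038 and 0.0475 m and angle between each of plate_1_centre, plate_3_centre's own z axis and vertical below 0.3 rad and x of plate_3_centre in the frame of holder between -0.04 and -0.01 m and y of plate_3_centre in the frame of holder between -0.008 and 0.008 m and z of plate_3_centre in the frame of holder between 0.038 and 0.0475 m) or (x of plate_2_centre in the frame of holder between -0.04 and -0.01 m and y of plate_2_centre in the frame of holder between -0.008 and 0.008 m and z of plate_2_centre in the frame of holder between 0.038 and 0.0475 m and angle between each of plate_2_centre, plate_3_centre's own z axis and vertical below 0.3 rad and x of plate_3_centre in the frame of holder between -0.04 and -0.01 m and y of plate_3_centre in the frame of holder between -0.008 and 0.008 m and z of plate_3_centre in the frame of holder between 0.038 and 0.0475 m)) and ((x of plate_1_centre in the frame of holder between -0.04 and -0.01 m and y of plate_1_centre in the frame of holder between -0.008 and 0.008 m and z of plate_1_centre in the frame of holder between 0.038 and 0.0475 m and angle between plate_1_centre's own z axis and vertical below 0.3 rad) or (x of plate_1_centre in the frame of rack between -0.048 and 0.048 m and y of plate_1_centre in the frame of rack between -0.012 and 0.012 m and z of plate_1_centre in the frame of rack between 0.034 and 0.048 m and angle between plate_1_centre's own z axis and vertical below 0.35 rad)) and ((x of plate_2_centre in the frame of holder between -0.04 and -0.01 m and y of plate_2_centre in the frame of holder between -0.008 and 0.008 m and z of plate_2_centre in the frame of holder between 0.038 and 0.0475 m and angle between plate_2_centre's own z axis and vertical below 0.3 rad) or (x of plate_2_centre in the frame of rack between -0.048 and 0.048 m and y of plate_2_centre in the frame of rack between -0.012 and 0.012 m and z of plate_2_centre in the frame of rack between 0.034 and 0.048 m and angle between plate_2_centre's own z axis and vertical below 0.35 rad)) and ((x of plate_3_centre in the frame of holder between -0.04 and -0.01 m and y of plate_3_centre in the frame of holder between -0.008 and 0.008 m and z of plate_3_centre in the frame of holder between 0.038 and 0.0475 m and angle between plate_3_centre's own z axis and vertical below 0.3 rad) or (x of plate_3_centre in the frame of rack between -0.048 and 0.048 m and y of plate_3_centre in the frame of rack between -0.012 and 0.012 m and z of plate_3_centre in the frame of rack between 0.034 and 0.048 m and angle between plate_3_centre's own z axis and vertical below 0.35 rad)) and linear speed of each of plate_1, plate_2, plate_3 below 0.02 m/s); the robot touches nothing.
It fails at once if the objective or the dropper bottle is knocked over (angle between any of objective, bottle's own z axis and vertical above 0.6 rad).
It also fails if it takes over 67 s, if anything falls off the work surface, if the arm or the gripper's body presses on something with over 40 N, if the wrist force passes 120 N, or if a joint passes its speed limit or range.

## Working session

There is one attempt and no reset: what is moved stays moved. The work goes in short steps, Python scripts to look and compute and a tool call to move; the robot and the scene stay as the last step left them, time stands still between calls to the robot, and variables do not carry over. Pictures are saved under pics/ and viewed, about 8 in all and at most 12, crops included, and the job is handed in when it is done.

Besides the shell and the picture viewer there is one more tool, called after ">>>" by a JSON object that holds its "fn" and its "kwargs", one argument or row to a line. arm_command: Moves the arm, as the interface text tells. Its arguments: {"type":"object","properties":{"steps":{"type":"array"},"jaw":{"type":"number"}},"required":["steps"]}

```bash
ls; mkdir -p pics; cat > h.py <<'E'
import numpy as np, cv2
from cell import state, read_camera, camera_model, job_done, env
from scipy.spatial.transform import Rotation as R
def rot(r):
    r=np.array(r,float)
    if r.shape==(3,3): return r
    return R.from_euler('xyz',r).as_matrix() if r.size==3 else R.from_quat(r).as_matrix()
def ray(m,u,v):
    K=np.array(m['K']); x=(u-K[0,2])/K[0,0]; y=(v-K[1,2])/K[1,1]
    a,b=x,y
    for _ in range(20):
        s=1+m['k1']*(a*a+b*b); a,b=x/s,y/s
    return np.array(m['xyz'],float), rot(m['rotation'])@np.array([a,-b,-1])
def at_z(m,u,v,z):
    o,d=ray(m,u,v); return o+d*(z-o[2])/d[2]
def proj(m,P):
    K=np.array(m['K']); p=rot(m['rotation']).T@(np.array(P,float)-np.array(m['xyz'])); a,b=p[0]/-p[2],-p[1]/-p[2]
    s=1+m['k1']*(a*a+b*b); return K[0,0]*a*s+K[0,2],K[1,1]*b*s+K[1,2]
def save(n,img): cv2.imwrite('pics/'+n+'.png',img[:,:,::-1])
E
python3 - <<'E'
from h import *
s=state(); print(s, env.grip_point_offset)
for c in ['top','side']:
    print(c,camera_model(c)); save(c+'0',read_camera(c))
print(camera_model('wrist'))
E
```

```text
pics
{'t': 0.0, 'joints': array([-1.32460409e+00,  4.91552277e-01,  1.55947517e+00,  9.28642543e-06,
        1.09171606e+00, -1.05596217e-01]), 'qvel': array([ 0.00154158,  0.0007759 , -0.00051217,  0.00064695,  0.00150169,
        0.00080395]), 'tau': array([-2.64619221e-04, -6.12649369e+01, -2.58185917e+01,  6.92731887e-02,
        4.81739372e-02, -9.39517008e-05]), 'eef_pos': array([ 215.37428451, -586.67225231,  404.15729742]), 'tcp_rot': array([-3.14146316e+00,  1.14357238e-03, -1.21901209e+00]), 'ft_force': array([ 0.15003207,  0.34127571, -0.01192133]), 'moment': array([-0.01656782, -0.00127521, -0.02074712]), 'opening': 1.001603350312086} 171.3
top {'K': array([[518.48460136,   0.        , 323.50927278],
       [  0.        , 518.48460136, 243.49349622],
       [  0.        ,   0.        ,   1.        ]]), 'k1': -0.1154726563299526, 'xyz': array([483.76884422, -20.64634809, 939.04108975]), 'rotation': array([ 0.09108823, -0.01906629, -1.57661492])}
side {'K': array([[448.68905029,   0.        , 317.21966326],
       [  0.        , 448.68905029, 240.25799177],
       [  0.        ,   0.        ,   1.        ]]), 'k1': -0.042350555344542205, 'xyz': array([393.19507811, 581.22798496, 654.18171628]), 'rotation': array([ 0.82993497, -0.01106198, -2.85718541])}
{'K': array([[333.96751929,   0.        , 313.81860905],
       [  0.        , 333.96751929, 234.51236017],
       [  0.        ,   0.        ,   1.        ]]), 'k1': 0.021114036450144858, 'xyz': array([ 290.08966375, -560.46889984,  384.92604901]), 'rotation': array([-2.83698052e-01,  2.65326095e-04, -1.21700151e+00])}
```

View pics/top0.png

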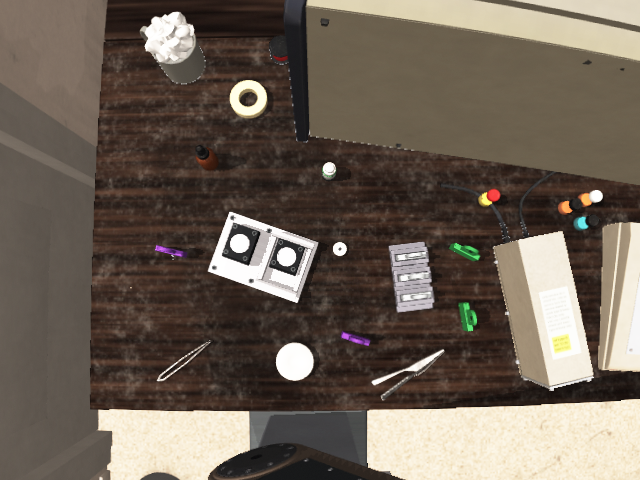

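View pics/side0.png

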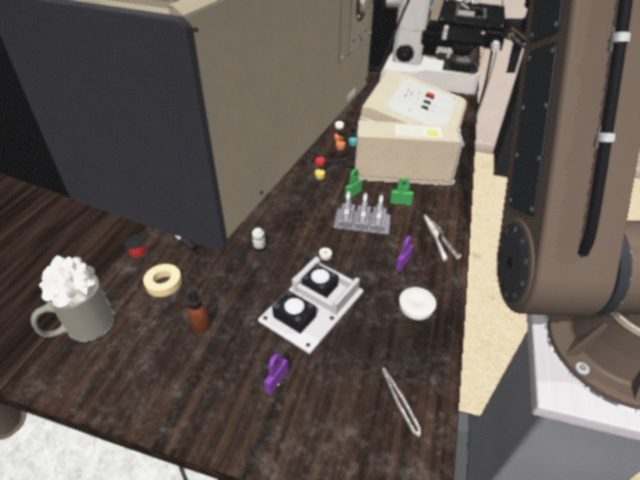

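Top view: the holder is around (264,256), with the bay block at (286,257) and the parked block at (240,243). The rack is at (412,277) with three bare steel plates. Green look-alikes lie at (465,251) and (468,317), purple ones at (170,251) and (355,339). The steel plates standing in the rack fit the description, and I'll confirm them in an enlarged crop.

```bash
python3 - <<'E'
from h import *
im=cv2.imread('pics/top0.png')
a=cv2.resize(im[205:310,200:325],None,fx=5,fy=5,interpolation=cv2.INTER_CUBIC)
b=cv2.resize(im[235:320,380:440],None,fx=5,fy=5,interpolation=cv2.INTER_CUBIC)
a=a[:, :490+10]; 
c=np.zeros((525,800,3),np.uint8); 
a=cv2.resize(im[205:310,203:323],None,fx=4,fy=4,interpolation=cv2.INTER_CUBIC); c[:420,:480]=a; c[:425,490:790]=b
cv2.imwrite('pics/crop1.png',c)
E
```

```text
(no output)
```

View pics/crop1.png

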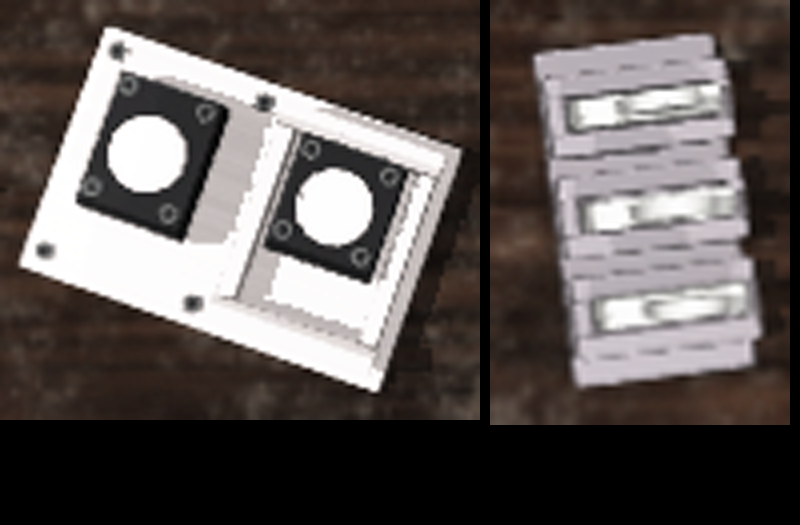

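The plates in the rack at about (410,257), (413,277) and (416,297) are bare steel, so they are the ones meant. The bay block looks shorter than the parked one (about 118 against 138 crop px, ratio about 53/63), so two plates are expected.

```bash
python3 - <<'E'
from h import *
m=camera_model('top')
TL=at_z(m,229.75,211.75,8);BL=at_z(m,208,271.25,8)
ex=(TL-BL);L=np.linalg.norm(ex);ex/=L;ey=np.array([-ex[1],ex[0],0])
print('holder',L,np.arctan2(ex[1],ex[0]),'org',(TL+BL)/2-128*ey)
for z in (20,22):
    P=[at_z(m,*p,z) for p in [(389,246),(424.4,242.2),(397.4,312.4),(433,308.2)]]
    c=sum(P)/4; e=(P[0]+P[1]-P[2]-P[3])/2; w=P[0]+P[2]-P[1]-P[3]
    print('rack',c,np.linalg.norm(e),np.linalg.norm(w)/2,np.arctan2(e[1],e[0]),np.arctan2(-w[0],w[1]))
# tops of blocks
f=lambda x,y:(203+x/4,205+y/4)
for n,q in dict(bay=[(265,248),(365,283),(300,135),(405,165)],park=[(78,200),(183,240),(122,72),(228,105)]).items():
    P=[at_z(m,*f(*p),38) for p in q]; print(n,np.linalg.norm((P[0]+P[1]-P[2]-P[3])/2),sum(P[:2])/2)
E
```

```text
holder 114.36788588926898 -0.3400833707797063 org [530.6660455   29.38372315   8.        ]
rack [ 506.89811576 -194.3164643    20.        ] 118.8009728276515 64.42116132899199 0.11057563831242699 0.10294396179178363
rack [ 506.84778227 -193.93852664   22.        ] 118.54244037648664 64.28096920472858 0.11057563831242699 0.10294396179178306
bay 52.859572006527756 [517.67657434  34.50540466  38.        ]
park 60.59449099436495 [537.76552046 114.9117588   38.        ]
```

```bash
cat >> h.py <<'E'
def move(x,y,z,yaw):
    """row (cm,deg) from measured pose to TCP x,y,z pointing down with yaw"""
    s=state(); Rc=rot(s['tcp_rot']); Rt=rot([np.pi,0,yaw])
    d=Rc.T@(np.array([x,y,z])-s['eef_pos'])/10; r=np.degrees(R.from_matrix(Rc.T@Rt).as_rotvec())
    print('t %.2f'%s['t'],'row',np.round(np.r_[d,r],2),'rows needed',int(np.ceil(max(np.linalg.norm(d)/4.17,np.linalg.norm(r)/7.16))))
E
python3 -c "
from h import *
move(507,-194,380,-1.464)"
```

```text
t 0.10 row [-26.81 -40.91   2.45   0.     0.05  14.04] rows needed 12
```

>>> {"fn": "arm_command", "kwargs": {
  "steps": [
    [-26.8,-40.9,2.4,0,0,14],
    [-26.8,-40.9,2.4,0,0,14],
    [-26.8,-40.9,2.4,0,0,14],
    [-26.8,-40.9,2.4,0,0,14],
    [-26.8,-40.9,2.4,0,0,14],
    [-26.8,-40.9,2.4,0,0,14],
    [-26.8,-40.9,2.4,0,0,14],
    [-26.8,-40.9,2.4,0,0,14],
    [-26.8,-40.9,2.4,0,0,14],
    [-26.8,-40.9,2.4,0,0,14],
    [-26.8,-40.9,2.4,0,0,14],
    [-26.8,-40.9,2.4,0,0,14]
  ],
  "jaw": 6
}}

```text
t: 1.1
eef_pos: [508.2, -191.6, 380.5]
tcp_rot: [3.141, 0.0, -1.462]
ft_force: [0.1, -0.8, -0.3]
opening: 0.632
```

>>> {"fn": "arm_command", "kwargs": {
  "steps": [
    [0,0,0,0,0,0],
    [0,0,0,0,0,0],
    [0,0,0,0,0,0],
    [0,0,0,0,0,0]
  ]
}}

```text
t: 1.43
eef_pos: [506.5, -195.0, 380.7]
tcp_rot: [3.141, -0.0, -1.464]
ft_force: [-0.2, -0.4, -0.2]
opening: 0.631
```

```bash
python3 -c "
from h import *
move(507,-194,380,-1.464)
import json
m=camera_model('wrist'); print(state()['eef_pos'],state()['qvel'].round(3),m['xyz'],m['rotation']); json.dump({k:np.array(v).tolist() for k,v in m.items()},open('w1.json','w'))
save('w1',read_camera('wrist'))"
```

```text
t 1.43 row [-0.1  -0.06  0.07  0.01 -0.   -0.03] rows needed 1
[ 506.48391505 -195.04057001  380.68169679] [-0.01  -0.001 -0.003  0.001 -0.     0.003] [ 585.60257868 -187.70109486  361.34894359] [-2.83900037e-01 -7.21523789e-04 -1.46244039e+00]
```

View pics/w1.png

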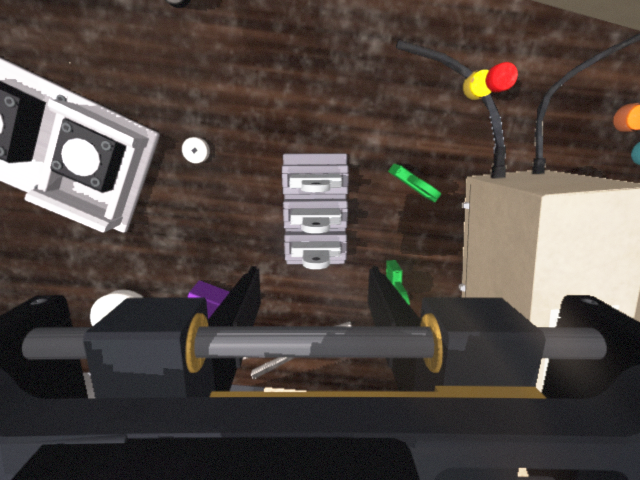

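Wrist view: the rack is at (316,210). Its three plate tabs have tops near (316,187), (316,227) and (316,263). The holder is at upper left with the gap on its near side (toward the lower wall).

```bash
python3 -c "
import cv2
im=cv2.imread('pics/w1.png')
a=cv2.resize(im[145:275,270:360],None,fx=4.5,fy=4.5,interpolation=cv2.INTER_CUBIC)
b=cv2.resize(im[95:240,15:165],None,fx=2.6,fy=2.6,interpolation=cv2.INTER_CUBIC)
import numpy as np
c=np.zeros((590,800,3),np.uint8);c[:a.shape[0],:a.shape[1]]=a;c[:b.shape[0],405:405+b.shape[1]]=b
cv2.imwrite('pics/crop2.png',c)"
```

```text
(no output)
```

View pics/crop2.png

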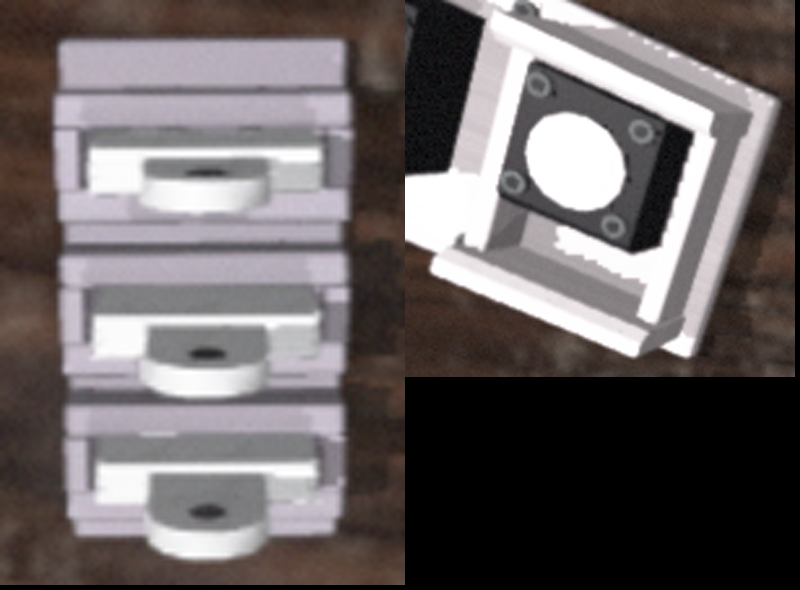

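```bash
python3 -c "
from h import *
import json
m=json.load(open('w1.json'))
for X,Y in [(206,483),(206,335),(205,170)]:
    print(at_z(m,270+X/4.5,145+Y/4.5,40))
move(435,63,330,-1.911)"
```

```text
[ 473.8392265  -202.09863098   40.        ]
[ 508.0598731  -198.31917087   40.        ]
[ 543.94765854 -194.14037161   40.        ]
t 1.48 row [-2.643e+01  4.370e+00  5.070e+00  1.000e-02 -1.000e-02  2.556e+01] rows needed 7
```

>>> {"fn": "arm_command", "kwargs": {
  "steps": [
    [-26.4,4.4,5,0,0,25.6],
    [-26.4,4.4,5,0,0,25.6],
    [-26.4,4.4,5,0,0,25.6],
    [-26.4,4.4,5,0,0,25.6],
    [-26.4,4.4,5,0,0,25.6],
    [-26.4,4.4,5,0,0,25.6],
    [-26.4,4.4,5,0,0,25.6],
    [-26.4,4.4,5,0,0,25.6],
    [-26.4,4.4,5,0,0,25.6],
    [-26.4,4.4,5,0,0,25.6],
    [-26.4,4.4,5,0,0,25.6],
    [-26.4,4.4,5,0,0,25.6]
  ]
}}

```text
t: 2.48
eef_pos: [435.3, 62.4, 330.9]
tcp_rot: [-3.141, 0.0, -1.912]
ft_force: [-0.7, -0.0, -0.3]
opening: 0.63
```

```bash
python3 -c "
from h import *
import json
m=camera_model('wrist'); print(state()['eef_pos'],state()['qvel'].round(3),m['xyz'],m['rotation']); json.dump({k:np.array(v).tolist() for k,v in m.items()},open('w2.json','w'))
im=read_camera('wrist');save('w2',im)
u,v=proj(m,(506,38,30)); u,v=int(u),int(v); print(u,v)
u0,v0=max(u-100,0),max(v-80,0); c=cv2.resize(im[v0:v0+150,u0:u0+200],None,fx=4,fy=4,interpolation=cv2.INTER_CUBIC); print(u0,v0); save('crop3',c)"
```

```text
[435.31765717  62.41980065 330.8906188 ] [ 0.004 -0.002  0.004  0.001  0.     0.003] [510.30929618  34.85370152 311.61100644] [-2.82817192e-01 -4.41982256e-04 -1.91017149e+00]
311 143
211 63
```

View pics/crop3.png

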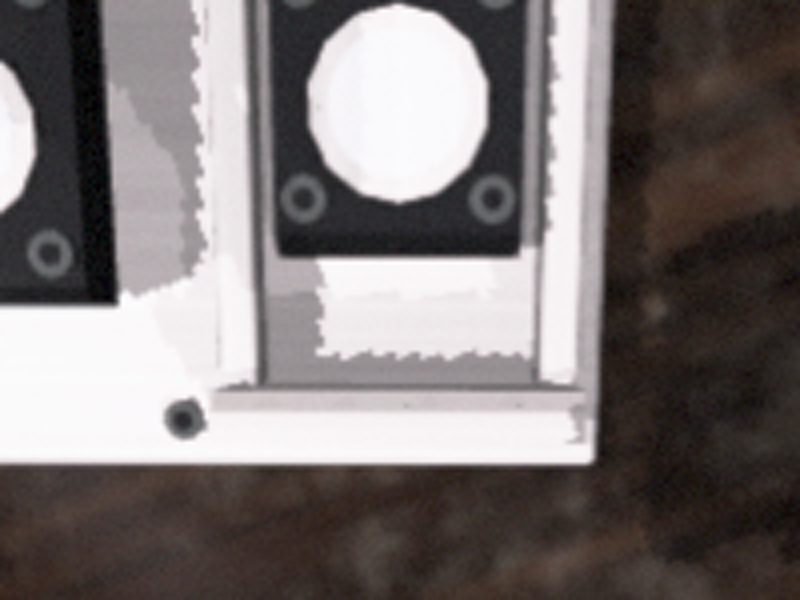

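Crop: in crop pixels the bay floor runs from X 264 to 536. The block's front foot is at Y≈256 and the end wall foot at Y≈384.

```bash
python3 -c "
from h import *
import json
m=json.load(open('w2.json'))
g=lambda X,Y,z=8: at_z(m,211+X/4,63+Y/4,z)
A,B=g(264,384),g(537,384); C,D=g(282,256),g(520,256)
ey=(A-B); print('width',np.linalg.norm(ey)); ey/=np.linalg.norm(ey); ex=np.array([ey[1],-ey[0],0])
print('yaw',np.arctan2(ex[1],ex[0]),'gap',((C+D)/2-(A+B)/2)@ex, 'blockw',np.linalg.norm(C-D))
W=(A+B)/2; print('end wall',W,'mid block',(C+D)/2,'origin',W+40*ex,'ex',ex)
print('wall top outer',(g(400,462,38)-W)@ex)
"
```

```text
width 60.55503006542405
yaw -0.3393272647081918 gap 26.947833473738495 blockw 51.39975892642249
end wall [493.65197302  43.12402605   8.        ] mid block [519.00609102  33.99254884   8.        ] origin [531.37112505  29.80991436   8.        ] ex [ 0.9429788  -0.33285279  0.        ]
wall top outer -13.62748337213299
```

```bash
python3 -c "
from h import *
move(474,-202,300,-1.464)
move(474,-202,232.5,-1.464)"
```

```text
t 2.53 row [ 2.363e+01 -1.251e+01  3.090e+00 -2.000e-02 -0.000e+00 -2.567e+01] rows needed 7
t 2.53 row [ 2.363e+01 -1.250e+01  9.840e+00 -2.000e-02 -0.000e+00 -2.567e+01] rows needed 7
```

>>> {"fn": "arm_command", "kwargs": {
  "steps": [
    [23.6,-12.5,3,0,0,-25.7],
    [23.6,-12.5,3,0,0,-25.7],
    [23.6,-12.5,3,0,0,-25.7],
    [23.6,-12.5,3,0,0,-25.7],
    [23.6,-12.5,3,0,0,-25.7],
    [23.6,-12.5,3,0,0,-25.7],
    [23.6,-12.5,3,0,0,-25.7],
    [23.6,-12.5,3,0,0,-25.7],
    [23.6,-12.5,3,0,0,-25.7],
    [23.6,-12.5,3,0,0,-25.7],
    [23.6,-12.5,3,0,0,-25.7],
    [23.6,-12.5,3,0,0,-25.7]
  ]
}}

```text
t: 3.53
eef_pos: [474.2, -199.5, 301.0]
tcp_rot: [-3.142, -0.0, -1.46]
ft_force: [0.3, -0.1, 0.4]
opening: 0.628
```

```bash
python3 -c "
from h import *
import json
move(474,-202,232.5,-1.464)
m=camera_model('wrist'); json.dump({k:np.array(v).tolist() for k,v in m.items()},open('w3.json','w'))
im=read_camera('wrist');save('w3',im)"
```

```text
t 3.53 row [ 0.24  0.04  6.85 -0.   -0.    0.21] rows needed 2
```

View pics/w3.png

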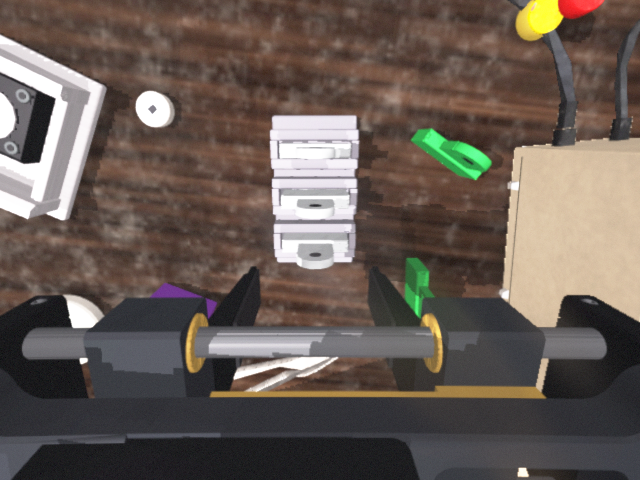

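Plate 1's tab is at (316,255), centred between the fingertips at (255,270) and (372,270). I'll descend and close.

```bash
python3 -c "
from h import *
import json
m=json.load(open('w3.json'))
print(at_z(m,315,245,40))
im=cv2.imread('pics/w3.png')[225:275,312]; print(im[:,1].tolist())"
```

```text
[ 475.11999607 -201.80044864   40.        ]
[229, 230, 229, 230, 228, 226, 224, 193, 178, 176, 175, 174, 178, 176, 188, 244, 254, 255, 229, 183, 172, 176, 176, 176, 170, 173, 173, 164, 91, 70, 78, 110, 162, 167, 168, 175, 221, 226, 226, 229, 231, 231, 231, 227, 144, 100, 99, 98, 98, 91]
```

>>> {"fn": "arm_command", "kwargs": {
  "steps": [
    [0.2,0,3.4,0,0,0.2],
    [0.2,0,6.85,0,0,0.2],
    [0.2,0,6.85,0,0,0.2],
    [0.2,0,6.85,0,0,0.2],
    [0.2,0,6.85,0,0,0.2]
  ]
}}

```text
t: 4.0
eef_pos: [474.9, -202.3, 233.5]
tcp_rot: [-3.141, -0.001, -1.464]
ft_force: [1.0, 0.3, 0.4]
opening: 0.632
```

>>> {"fn": "arm_command", "kwargs": {
  "steps": [
    [0,0,0,0,0,0],
    [0,0,0,0,0,0],
    [0,0,0,0,0,0],
    [0,0,0,0,0,0],
    [0,0,0,0,0,0],
    [0,0,0,0,0,0],
    [0,0,0,0,0,0],
    [0,0,0,0,0,0]
  ],
  "jaw": 1.5
}}

```text
t: 4.67
eef_pos: [474.5, -202.6, 232.4]
tcp_rot: [-3.141, -0.0, -1.465]
ft_force: [-0.4, 1.1, 4.8]
opening: 0.265
```

```bash
python3 -c "
from h import *
import json
m=json.load(open('w3.json'))
for v in (239.5,242.7): print(at_z(m,315,v,40))
move(474.5,-202.6,310,-1.464)
ex=np.array([.943,-.333])
p=np.array([532,29.5])-31*ex; print(p)
move(*p,310,-1.911); move(*p,235,-1.911)"
```

```text
[ 479.46913467 -201.30469524   40.        ]
[ 476.94381572 -201.59255475   40.        ]
t 4.67 row [ 0.   -0.   -7.76 -0.01 -0.01 -0.06] rows needed 2
[502.767  39.823]
t 4.67 row [-2.380e+01 -5.370e+00 -7.760e+00 -1.000e-02 -1.000e-02  2.555e+01] rows needed 7
t 4.67 row [-2.381e+01 -5.370e+00 -2.600e-01 -1.000e-02 -1.000e-02  2.555e+01] rows needed 6
```

>>> {"fn": "arm_command", "kwargs": {
  "steps": [
    [0,0,-2,0,0,0],
    [0,0,-5,0,0,0],
    [0,0,-8,0,0,0],
    [0,0,-8,0,0,0],
    [0,0,-8,0,0,0]
  ]
}}

```text
t: 5.08
eef_pos: [474.4, -202.6, 313.2]
tcp_rot: [-3.139, -0.002, -1.465]
ft_force: [0.4, 0.8, -2.4]
opening: 0.267
```

```bash
python3 -c "
from h import *
move(502.8,39.8,310,-1.911)"
```

```text
t 5.08 row [-23.8   -5.38   0.29  -0.14  -0.07  25.55] rows needed 6
```

>>> {"fn": "arm_command", "kwargs": {
  "steps": [
    [-23.8,-5.4,0.3,0,0,25.6],
    [-23.8,-5.4,0.3,0,0,25.6],
    [-23.8,-5.4,0.3,0,0,25.6],
    [-23.8,-5.4,0.3,0,0,25.6],
    [-23.8,-5.4,0.3,0,0,25.6],
    [-23.8,-5.4,0.3,0,0,25.6],
    [-23.8,-5.4,0.3,0,0,25.6],
    [-23.8,-5.4,0.3,0,0,25.6],
    [-23.8,-5.4,0.3,0,0,25.6],
    [-23.8,-5.4,0.3,0,0,25.6],
    [-23.8,-5.4,0.3,0,0,25.6],
    [-23.8,-5.4,0.3,0,0,25.6]
  ]
}}

```text
t: 6.08
eef_pos: [503.0, 38.6, 309.0]
tcp_rot: [3.141, -0.0, -1.914]
ft_force: [0.4, 0.3, -1.5]
opening: 0.274
```

```bash
python3 -c "
from h import *
print(state()['opening'],state()['ft_force'])
move(502.8,39.8,260,-1.911)
move(502.8,39.8,236,-1.911)
im=read_camera('wrist'); save('w4',im); im=read_camera('side'); save('s4',im)"
```

```text
0.27354633642802356 [ 0.42858329  0.3285496  -1.48778277]
t 6.08 row [-0.1   0.06  4.9   0.02 -0.01 -0.16] rows needed 2
t 6.08 row [-0.11  0.06  7.3   0.02 -0.01 -0.16] rows needed 2
```

View pics/w4.png

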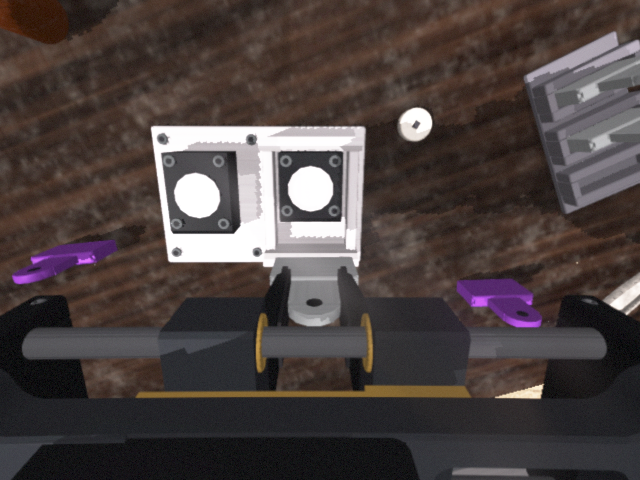

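```bash
python3 -c "
from h import *
m=camera_model('wrist'); s=state()['eef_pos']; print(s)
ex=np.array([.943,-.333]);ey=np.array([.333,.943])
im=cv2.imread('pics/w4.png'); g=im[:,:,1]
print('row215',[(i,int(g[205,i])) for i in range(262,366,1)])
for u,v,z in [(310,189,38),(309.5,221,20)]:
  P=at_z(m,u,v,z)[:2]; d=P-s[:2]; print(P,d@ex,d@ey)
"
```

```text
[503.04959275  38.90068088 309.1962777 ]
row215 [(262, 254), (263, 254), (264, 253), (265, 254), (266, 254), (267, 254), (268, 254), (269, 254), (270, 254), (271, 254), (272, 252), (273, 228), (274, 154), (275, 115), (276, 136), (277, 177), (278, 186), (279, 132), (280, 76), (281, 68), (282, 65), (283, 66), (284, 76), (285, 95), (286, 99), (287, 92), (288, 82), (289, 70), (290, 62), (291, 52), (292, 58), (293, 58), (294, 80), (295, 149), (296, 241), (297, 252), (298, 251), (299, 252), (300, 251), (301, 252), (302, 253), (303, 253), (304, 254), (305, 254), (306, 254), (307, 254), (308, 254), (309, 254), (310, 254), (311, 255), (312, 255), (313, 255), (314, 255), (315, 254), (316, 254), (317, 254), (318, 254), (319, 254), (320, 254), (321, 254), (322, 254), (323, 254), (324, 252), (325, 209), (326, 117), (327, 66), (328, 56), (329, 58), (330, 58), (331, 61), (332, 74), (333, 95), (334, 105), (335, 92), (336, 74), (337, 61), (338, 54), (339, 50), (340, 50), (341, 74), (342, 157), (343, 187), (344, 184), (345, 142), (346, 111), (347, 149), (348, 184), (349, 206), (350, 213), (351, 215), (352, 216), (353, 217), (354, 218), (355, 216), (356, 208), (357, 214), (358, 220), (359, 221), (360, 218), (361, 195), (362, 132), (363, 78), (364, 65), (365, 68)]
[543.54988375  26.36163904] 42.367275345709224 1.6622804557717097
[516.13360198  36.81737374] 13.031961982083622 2.3924164447944256
```

>>> {"fn": "arm_command", "kwargs": {
  "steps": [
    [-0.15,0.05,2.5,0,0,0],
    [-0.15,0.05,4,0,0,0],
    [-0.15,0.05,5,0,0,0],
    [-0.15,0.05,5.6,0,0,0],
    [-0.15,0.05,6,0,0,0],
    [-0.15,0.05,6,0,0,0]
  ]
}}

```text
t: 6.68
eef_pos: [503.2, 41.2, 248.9]
tcp_rot: [3.141, -0.0, -1.912]
ft_force: [-0.4, 0.6, -1.7]
opening: 0.268
```

>>> {"fn": "arm_command", "kwargs": {
  "steps": [
    [0,0,0.3,0,0,0],
    [0,0,0.6,0,0,0],
    [0,0,0.9,0,0,0],
    [0,0,1.1,0,0,0],
    [0,0,1.2,0,0,0],
    [0,0,1.2,0,0,0]
  ]
}}

```text
t: 7.18
eef_pos: [503.1, 41.4, 237.1]
tcp_rot: [3.141, -0.0, -1.912]
ft_force: [-0.1, 0.5, -2.6]
opening: 0.268
```

>>> {"fn": "arm_command", "kwargs": {
  "steps": [
    [0,0,0.1,0,0,0],
    [0,0,0.2,0,0,0],
    [0,0,0.25,0,0,0],
    [0,0,0.25,0,0,0]
  ]
}}

```text
t: 7.52
eef_pos: [503.1, 41.4, 234.6]
tcp_rot: [3.142, -0.0, -1.912]
ft_force: [-0.0, 0.1, -1.4]
opening: 0.266
```

>>> {"fn": "arm_command", "kwargs": {
  "steps": [
    [0,0.1,0,0,0,0],
    [0,0.2,0,0,0,0],
    [0,0.3,0,0,0,0],
    [0,0.3,0,0,0,0],
    [0,0.3,0,0,0,0]
  ]
}}

```text
t: 7.93
eef_pos: [500.2, 42.4, 234.8]
tcp_rot: [-3.141, -0.0, -1.912]
ft_force: [-0.1, -0.6, -1.7]
opening: 0.268
```

>>> {"fn": "arm_command", "kwargs": {
  "steps": [
    [0,0.1,0,0,0,0],
    [0,0.2,0,0,0,0],
    [0,0.2,0,0,0,0],
    [0,0.2,0,0,0,0]
  ]
}}

```text
t: 8.27
eef_pos: [498.8, 42.9, 234.8]
tcp_rot: [-3.14, 0.0, -1.912]
ft_force: [5.6, -2.8, -2.9]
opening: 0.273
```

>>> {"fn": "arm_command", "kwargs": {
  "steps": [
    [0,0.1,0,0,0,0],
    [0,0.15,0,0,0,0],
    [0,0.15,0,0,0,0],
    [0,0.15,0,0,0,0]
  ]
}}

```text
t: 8.6
eef_pos: [498.0, 43.1, 234.9]
tcp_rot: [-3.138, 0.001, -1.912]
ft_force: [7.5, -6.6, -5.5]
opening: 0.269
```

>>> {"fn": "arm_command", "kwargs": {
  "steps": [
    [0,-0.15,0.1,0,0,0],
    [0,-0.15,0.2,0,0,0],
    [0,-0.15,0.25,0,0,0],
    [0,-0.15,0.25,0,0,0]
  ]
}}

```text
t: 8.93
eef_pos: [498.9, 43.0, 234.2]
tcp_rot: [-3.138, 0.001, -1.912]
ft_force: [-1.3, -1.4, 25.8]
opening: 0.267
```

>>> {"fn": "arm_command", "kwargs": {
  "steps": [
    [0,0,-0.2,0,0,0],
    [0,0,-0.2,0,0,0],
    [0,0,-0.2,0,0,0]
  ]
}}

```text
t: 9.18
eef_pos: [498.8, 43.0, 234.5]
tcp_rot: [-3.14, 0.001, -1.912]
ft_force: [4.9, -1.5, 1.9]
opening: 0.267
```

>>> {"fn": "arm_command", "kwargs": {
  "steps": [
    [0,0,0,0,0,0],
    [0,0,0,0,0,0],
    [0,0,0,0,0,0],
    [0,0,0,0,0,0],
    [0,0,0,0,0,0],
    [0,0,0,0,0,0]
  ],
  "jaw": 5
}}

```text
t: 9.68
eef_pos: [498.3, 43.1, 234.0]
tcp_rot: [3.141, -0.0, -1.912]
ft_force: [0.7, -0.6, 0.3]
opening: 0.519
```

>>> {"fn": "arm_command", "kwargs": {
  "steps": [
    [0,0,-2,0,0,0],
    [0,0,-5,0,0,0],
    [0,0,-8,0,0,0],
    [0,0,-10,0,0,0],
    [0,0,-10,0,0,0],
    [0,0,-10,0,0,0]
  ]
}}

```text
t: 10.18
eef_pos: [498.2, 43.1, 334.9]
tcp_rot: [-3.14, 0.001, -1.912]
ft_force: [0.1, -0.3, 0.5]
opening: 0.525
```

```bash
python3 -c "
from h import *
m=camera_model('wrist'); print(state()['eef_pos'])
im=read_camera('wrist')
save('w5',cv2.resize(im[60:330,180:440],None,fx=2.2,fy=2.2,interpolation=cv2.INTER_CUBIC))
# plate 2 seen from w3: middle plate pixel column
import json
m=json.load(open('w3.json'))
print(cv2.imread('pics/w3.png')[175:225,312,1].tolist())
for v in range(190,206,2): print(v,at_z(m,315,v,40).round(1))
"
```

```text
[498.1679561   43.09397281 334.86481913]
[224, 177, 125, 142, 216, 231, 231, 230, 231, 228, 226, 225, 209, 176, 187, 174, 174, 175, 173, 170, 193, 253, 255, 254, 197, 171, 173, 172, 162, 106, 55, 91, 166, 186, 245, 255, 255, 255, 255, 255, 255, 255, 255, 253, 213, 129, 117, 122, 140, 214]
190 [ 516.8 -197.    40. ]
192 [ 515.3 -197.2   40. ]
194 [ 513.9 -197.4   40. ]
196 [ 512.4 -197.5   40. ]
198 [ 511.  -197.7   40. ]
200 [ 509.5 -197.9   40. ]
202 [ 508. -198.   40.]
204 [ 506.6 -198.2   40. ]
```

View pics/w5.png

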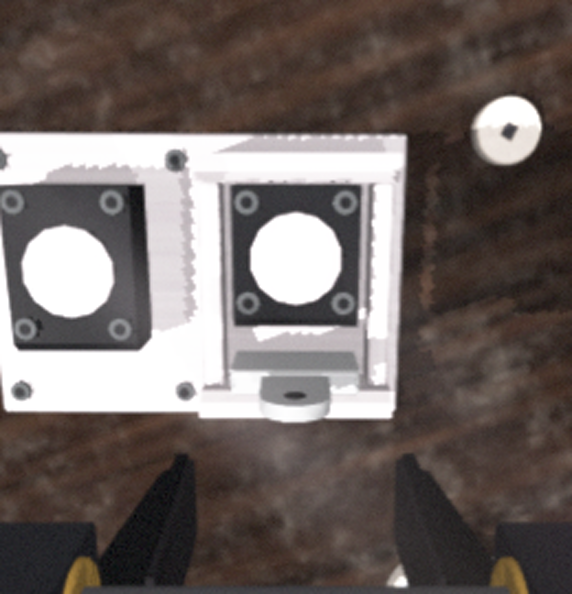

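Plate 1 stands upright in the gap against the end wall, with body at about (295,368) in the crop and clear floor between it and the block. Next is plate 2, gripped 5 mm off-centre so the pads stay clear of plate 1's tab.

```bash
python3 -c "
from h import *
move(512.7,-197.5,315,-1.464)"
```

```text
t 10.23 row [ 2.218e+01 -9.420e+00  1.890e+00  1.000e-02 -1.000e-02 -2.566e+01] rows needed 6
```

>>> {"fn": "arm_command", "kwargs": {
  "steps": [
    [22.2,-9.4,1.9,0,0,-25.7],
    [22.2,-9.4,1.9,0,0,-25.7],
    [22.2,-9.4,1.9,0,0,-25.7],
    [22.2,-9.4,1.9,0,0,-25.7],
    [22.2,-9.4,1.9,0,0,-25.7],
    [22.2,-9.4,1.9,0,0,-25.7],
    [22.2,-9.4,1.9,0,0,-25.7],
    [22.2,-9.4,1.9,0,0,-25.7],
    [22.2,-9.4,1.9,0,0,-25.7],
    [22.2,-9.4,1.9,0,0,-25.7],
    [22.2,-9.4,1.9,0,0,-25.7],
    [22.2,-9.4,1.9,0,0,-25.7]
  ]
}}

```text
t: 11.23
eef_pos: [512.8, -196.3, 315.3]
tcp_rot: [3.141, 0.0, -1.462]
ft_force: [0.8, 0.3, 0.6]
opening: 0.528
```

```bash
python3 -c "
from h import *
move(512.7,-197.5,233.5,-1.464)"
```

```text
t 11.23 row [0.12 0.02 8.18 0.01 0.   0.14] rows needed 2
```

>>> {"fn": "arm_command", "kwargs": {
  "steps": [
    [0.1,0,3,0,0,0.1],
    [0.1,0,6,0,0,0.1],
    [0.1,0,8.1,0,0,0.1],
    [0.1,0,8.1,0,0,0.1],
    [0.1,0,8.1,0,0,0.1],
    [0.1,0,8.1,0,0,0.1]
  ]
}}

```text
t: 11.73
eef_pos: [513.2, -198.3, 235.4]
tcp_rot: [-3.14, -0.001, -1.464]
ft_force: [0.7, 0.2, 0.3]
opening: 0.524
```

>>> {"fn": "arm_command", "kwargs": {
  "steps": [
    [0,0,0,0,0,0],
    [0,0,0,0,0,0],
    [0,0,0,0,0,0],
    [0,0,0,0,0,0],
    [0,0,0,0,0,0],
    [0,0,0,0,0,0],
    [0,0,0,0,0,0],
    [0,0,0,0,0,0]
  ],
  "jaw": 1.5
}}

```text
t: 12.4
eef_pos: [512.9, -198.6, 234.7]
tcp_rot: [-3.141, -0.0, -1.465]
ft_force: [-0.7, 1.1, 5.9]
opening: 0.271
```

>>> {"fn": "arm_command", "kwargs": {
  "steps": [
    [0,0,-2,0,0,0],
    [0,0,-5,0,0,0],
    [0,0,-8,0,0,0],
    [0,0,-8,0,0,0],
    [0,0,-8,0,0,0]
  ]
}}

```text
t: 12.82
eef_pos: [512.8, -198.6, 315.4]
tcp_rot: [-3.139, -0.002, -1.465]
ft_force: [0.6, 0.7, -1.8]
opening: 0.27
```

```bash
python3 -c "
from h import *
move(515.8,37.0,315,-1.912)"
```

```text
t 12.82 row [-2.34e+01 -2.79e+00  1.00e-02 -1.50e-01 -6.00e-02  2.56e+01] rows needed 6
```

>>> {"fn": "arm_command", "kwargs": {
  "steps": [
    [-23.4,-2.8,0,0,0,25.6],
    [-23.4,-2.8,0,0,0,25.6],
    [-23.4,-2.8,0,0,0,25.6],
    [-23.4,-2.8,0,0,0,25.6],
    [-23.4,-2.8,0,0,0,25.6],
    [-23.4,-2.8,0,0,0,25.6],
    [-23.4,-2.8,0,0,0,25.6],
    [-23.4,-2.8,0,0,0,25.6],
    [-23.4,-2.8,0,0,0,25.6],
    [-23.4,-2.8,0,0,0,25.6],
    [-23.4,-2.8,0,0,0,25.6],
    [-23.4,-2.8,0,0,0,25.6]
  ]
}}

```text
t: 13.82
eef_pos: [516.0, 36.0, 314.0]
tcp_rot: [3.141, -0.0, -1.914]
ft_force: [0.6, -0.6, -0.1]
opening: 0.269
```

```bash
python3 -c "
from h import *
move(515.8,37.0,275,-1.912)
im=read_camera('wrist')
save('w6',cv2.resize(im[120:345,190:430],None,fx=2.5,fy=2.5,interpolation=cv2.INTER_CUBIC))"
```

```text
t 13.82 row [-0.09  0.05  3.9   0.02 -0.01 -0.09] rows needed 1
```

View pics/w6.png

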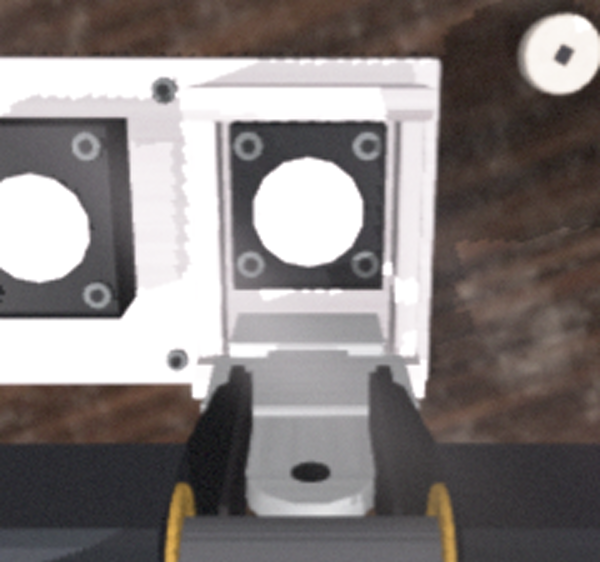

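```bash
python3 -c "
from h import *
m=camera_model('wrist'); s=state()['eef_pos']; print(s)
ex=np.array([.943,-.333])
for n,Y,z in [('plate2 foot edge',350,85.5),('plate2 foot edge+1',350,86.5),('plate1 +x top edge',343,41),('block foot',290,8),('block z34',290,34)]:
    print(n,(at_z(m,190+310/2.5,120+Y/2.5,z)[:2]-s[:2])@ex)"
```

```text
[516.00884669  36.11318936 314.0848317 ]
plate2 foot edge 1.2020174206564407
plate2 foot edge+1 1.5780271254912663
plate1 +x top edge -13.122710743812851
block foot -5.0448400496562975
block z34 2.6557508510809162
```

>>> {"fn": "arm_command", "kwargs": {
  "steps": [
    [-0.05,0.12,1.5,0,0,0],
    [-0.05,0.12,3,0,0,0],
    [-0.05,0.12,4,0,0,0],
    [-0.05,0.12,4.7,0,0,0],
    [-0.05,0.12,5.2,0,0,0],
    [-0.05,0.12,5.2,0,0,0]
  ]
}}

```text
t: 14.37
eef_pos: [515.0, 37.7, 261.5]
tcp_rot: [3.14, -0.0, -1.912]
ft_force: [0.3, -1.0, -0.5]
opening: 0.266
```

>>> {"fn": "arm_command", "kwargs": {
  "steps": [
    [0,0,0.3,0,0,0],
    [0,0,0.6,0,0,0],
    [0,0,0.9,0,0,0],
    [0,0,1.0,0,0,0],
    [0,0,1.0,0,0,0]
  ]
}}

```text
t: 14.78
eef_pos: [515.0, 37.9, 252.1]
tcp_rot: [3.141, -0.0, -1.912]
ft_force: [-0.4, -0.8, -1.4]
opening: 0.271
```

No contact and the foot is at about 23 mm, so it is in the gap. Continuing down.

>>> {"fn": "arm_command", "kwargs": {
  "steps": [
    [0,0,0.4,0,0,0],
    [0,0,0.8,0,0,0],
    [0,0,1.2,0,0,0],
    [0,0,1.4,0,0,0],
    [0,0,1.4,0,0,0],
    [0,0,1.4,0,0,0]
  ]
}}

```text
t: 15.28
eef_pos: [515.0, 37.9, 238.0]
tcp_rot: [3.141, -0.0, -1.912]
ft_force: [0.3, -0.1, -0.6]
opening: 0.27
```

>>> {"fn": "arm_command", "kwargs": {
  "steps": [
    [0,0,0.1,0,0,0],
    [0,0,0.2,0,0,0],
    [0,0,0.3,0,0,0],
    [0,0,0.3,0,0,0]
  ]
}}

```text
t: 15.62
eef_pos: [515.2, 37.9, 236.5]
tcp_rot: [-3.14, 0.0, -1.912]
ft_force: [-2.4, -0.2, 15.6]
opening: 0.269
```

>>> {"fn": "arm_command", "kwargs": {
  "steps": [
    [0,0,-0.1,0,0,0],
    [0,0,-0.1,0,0,0]
  ]
}}

```text
t: 15.78
eef_pos: [515.0, 37.9, 236.6]
tcp_rot: [-3.141, 0.0, -1.912]
ft_force: [-0.1, 1.5, 6.2]
opening: 0.266
```

>>> {"fn": "arm_command", "kwargs": {
  "steps": [
    [0,0,0,0,0,0],
    [0,0,0,0,0,0],
    [0,0,0,0,0,0],
    [0,0,0,0,0,0],
    [0,0,0,0,0,0],
    [0,0,0,0,0,0]
  ],
  "jaw": 5
}}

```text
t: 16.28
eef_pos: [515.0, 37.9, 236.1]
tcp_rot: [3.141, -0.0, -1.912]
ft_force: [-0.6, -0.5, 0.0]
opening: 0.517
```

>>> {"fn": "arm_command", "kwargs": {
  "steps": [
    [0,0,-2,0,0,0],
    [0,0,-5,0,0,0],
    [0,0,-8,0,0,0],
    [0,0,-10,0,0,0],
    [0,0,-10,0,0,0],
    [0,0,-10,0,0,0]
  ]
}}

```text
t: 16.78
eef_pos: [514.9, 37.9, 336.9]
tcp_rot: [-3.14, 0.0, -1.912]
ft_force: [-0.1, -0.5, -0.3]
opening: 0.525
```

```bash
python3 -c "
from h import *
im=read_camera('wrist'); t=read_camera('side')
c=np.zeros((590,800,3),np.uint8)
a=cv2.resize(im[100:340,200:420],None,fx=2,fy=2,interpolation=cv2.INTER_CUBIC);c[:480,:440]=a
b=cv2.resize(t[180:350,170:410],None,fx=1.5,fy=1.5,interpolation=cv2.INTER_CUBIC);c[:255,440:800]=b
d=cv2.resize(im[20:260,440:640],None,fx=1.35,fy=1.35);c[260:260+d.shape[0],450:450+d.shape[1]]=d
save('w7',c)"
```

```text
(no output)
```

View pics/w7.png

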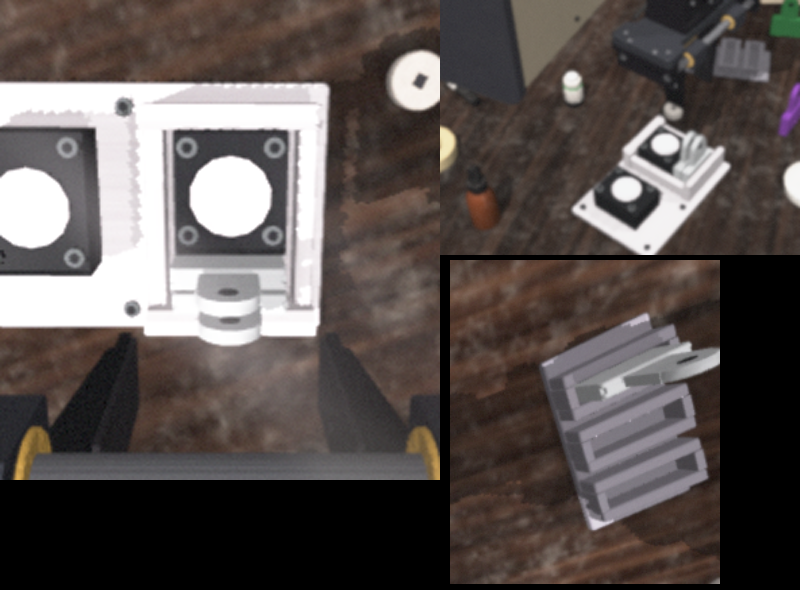

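The closing view shows both plates upright side by side in the gap (tabs at (228,290) and (228,325) in the crop). The third plate is upright in the rack's far slot, and the bottle and objective are standing.

```bash
python3 -c "
from h import *
print(state()['t'],state()['ft_force']); print(job_done())"
```

```text
16.8833 [-1.30750654 -0.30948102  0.32450222]
the job is handed in; nothing more can be done
None
```

The job is handed in at t ≈ 16.9 s, with two spacer plates standing upright in the gap and the third still in its rack slot. The short block was in the bay (top length measured about 53 mm, gap about 25–27 mm), so the gap takes two plates.

- **Plate 1:** it went against the end wall, and I felt both the wall and the floor (about 26 N pressing down).
- **Plate 2:** it went in beside plate 1 with no side contact and landed on the floor at the expected height (about 16 N).
- **Last look:** both plates are upright side by side and centred. The leftover play is about 5–7 mm, too little for a third 10 mm plate. The bottle and objective are standing, and the retracted gripper touches nothing.

**Checks that disagreed:** the holder and rack position estimates from the top and wrist cameras differed by 2–4 mm. I used the wrist view and touch to settle this. I did not try a third plate, because the measured gap rules it out.

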